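# Clamp a silver medallion for chasing

## Task

Swing the red clamp lever up and back until it stays open, lay the plain red pad centred on the clamp's round plate and the silver medallion centred on the pad, then bring the lever over again so that its foot holds the medallion down. Keep hold of the lever until the foot rests on the silver, so that it never snaps down, and do not squeeze the soft silver hard. Leave the copper medallion and everything else on the bench where it is.

Things in the scene. Friction and masses are not known exactly. Their poses are not given: they have to be found in the camera images.
- clamp: The fixed blue clamp base, 235 x 150 mm, 14 mm thick, with two upright cheeks (110 mm high, 142 mm apart outside) for the lever's hinge. Origin: on the bench under the centre of its round plate; z up; its x axis points from the plate to the hinge, its y axis is parallel to the hinge. Base spans x -100 to +135 mm. Yaw and place vary.
- plate_axis (a point): Point on the vertical axis of the round dark steel plate (84 mm across), 14 mm above the bench. The plate is height-adjustable: its top was left somewhere from 20 to 32 mm above the bench (not measured: find it by touch). Stack the discs on this axis.
- lever_hinge (a point): Middle of the lever's hinge line, 80 mm behind the plate axis (clamp +x) and 85 mm above the bench; the hinge line runs along the clamp's y.
- clamp_lever (a joint): Angle of the red lever, rad. 0: shut (as at the start), level, pointing from the hinge to the clamp's -x, over the plate; grows as the handle swings up and back; 2.2: open stop, 36 degrees beyond upright. Solid steel, 0.95 kg: let go short of upright (1.4) it falls shut, beyond 1.8 it falls open and stays (about 6 N at the handle). Shut on both discs it rests at 0.05 to 0.25.
- handle (a point): Centre of the lever's black round grip bar, 20 mm in diameter, 98 mm long along the clamp's y, between two red arms, 150 mm from the hinge line; shut, 85 mm above the bench, 71 mm clear of the base. Pinch it from above at its middle; it can turn in the grip. A red cross beam, 30 mm wide, joins the arms 80 mm from the hinge.
- foot (a point): Centre of the face of the yellow-tipped foot, 32 mm across, under the lever's cross beam: 80 mm from the hinge line towards the handle and 44 mm below the lever's centre plane, so 41 mm above the bench with the lever at 0. With the lever open at 2.2 it is clear behind the plate axis (over 70 mm, about 175 mm high).
- pad: Plain red disc of hard fibre, 64 mm in diameter, 14 mm thick, 60 g, lying loose on the bench. Origin: centre of its underside.
- silver: Silver-coloured medallion with a dark six-rayed star on top, 64 mm in diameter, 12 mm thick (star 1 mm more, look only), about 280 g, lying star up on the bench. Origin: centre of its underside.
- copper: Copper-coloured medallion of the same shape, a bystander: leave it.
- jar: Bystander: jar with a green lid, 60 mm across, 70 mm high.
- flask: Bystander: clear bottle, 56 mm across, 130 mm high.
- hammer: Bystander: hammer.
- graver: Bystander: graver with a wooden handle, 150 mm.
- tray: Bystander: wooden tray 140 x 100 x 30 mm.
- file: Bystander: dark steel file, 180 mm long.
Not all that is in view belongs to the job. Several things have the shape of the pad; the one meant has the colours described above. Of the things that look like the silver, take the one that is farthest to the robot's left at the start.

How it is judged:
By the outcome, as a careful person would: the job done as asked, in the order asked, and still so for the second after the job is handed in, with the robot touching nothing.
It also fails if it takes over 72 s, if anything falls off the work surface, if the arm or the gripper's body presses on something with over 40 N, if the wrist force passes 120 N, or if a joint passes its speed limit or range.

## Robot

A 7-joint arm with a two-finger parallel gripper is mounted at the origin on the work surface. World frame = base frame: x ahead of the robot, y to its left, z up, the work surface at z = 0. Lengths are in mm, angles in degrees, forces in N, time in s.
With the tool pointing down it reaches from about 400 to 850 mm from the base axis. Payload 4.4 kg.
Tool frame: the origin (TCP) lies between the finger pads; the fingertips stand tip_extent ahead of it and the grasp point (between the pads) lies 11 mm behind it (tip_extent is the distance from the TCP to the fingertips, in mm); y points along the fingers, x is the direction in which the jaws open and shut, and the axes are right-handed (so a half turn about y gives the same grasp; the last joint's range is limited). The gripper opens to 94 mm and grips with 3 to 60 N. Pads are 16 mm wide; open, the fingers measure 119 mm over their backs; the gripper's body (75 mm by 177 mm) begins 78 mm behind the grasp point.
Start: joints at [61.948, 36.005, 2.206, 86.941, -1.547, 57.084, -1.146], TCP at [267.328, -592.498, 175.178] pointing down, gripper open.
Joint ranges: [-175.42, 175.42], [-21.48, 121.26], [-71.46, 75.88], [10.55, 141.38], [-63.04, 243.04], [13.31, 113.54], [-168.57, 168.57]. Speed limits (degrees/s): [147.25, 147.25, 180, 180, 180, 180, 180].

## Interface

Orientations are given as [roll, pitch, yaw] about the fixed x, y, z axes, in that order (R = Rz(yaw) Ry(pitch) Rx(roll)).
In Python, from workcell import * gives the robot as it stands.
- The arm moves only by the tool servo_tool, never from a script. Its argument "increments" is a list of rows, each a list of 7 numbers: the turn, a rotation vector about the tool's x, y, z in rad, then the shift along the tool's x, y, z in m, then the closure, from 0 (fully open) to 1 (shut). A call has 1 to 20 rows; each row is the pose to reach, as a shift and turn from the pose measured when the call began, along the tool's axes at that moment; what a row does not reach only later rows make up. A row lasts 1/8 s, in which the tool goes at most 62.5 mm and 10.7 degrees, less where a joint would pass 70% of its speed; a pose out of reach is approached as far as the arm can. A call with a gripper value outside its range is refused whole. The fingers move at their own pace and stop on an object; "squeeze" is the grip in N (left out, the last holds). Time passes only in rows, so rows that repeat a pose let the fingers close. It gives the time, the measured TCP pose, the force and the opening at its end, in the units of the state.
- get_obs(): the state, without advancing time (a new reading comes with each control period).
- snapshot(name): name is "scene" or "top" or "wrist"; returns the picture (384x512x3 uint8, red, green, blue); there is no depth.
- calibration(name): a dict with "fx", "fy", "cx", "cy" (pixels), "xyz" and "attitude" of the camera in the world. Camera axes: x right, y up, looking along -z (the intrinsics and any distortion apply to the point x, -y, -z); pixel columns grow to the right and rows downward; lengths in mm; the calibration is good to about 2 mm. The wrist camera is an equidistant fisheye: a pixel r from the principal point sees the ray r / f radians off the axis. A picture is of the moment at which its call begins: read the wrist's pose just before it. calibration takes no time and is no camera call; for the wrist camera it gives the pose at the moment of the call.
- job_done(): hands the job in, once; it reports no verdict.
The state is a dict: "clock": time; "joints": joint angles; "joint_velocities": joint speeds; "effort": joint torques, N m; "position": TCP position; "tool_rot": TCP orientation; "ft_force": force on the tool from outside, world axes, zero at the start; "wrist_torque": the same for the moment, N m; "finger_gap": finger opening in mm.
Only numpy, scipy, OpenCV 4.12 (cv2) and the standard library are available. Lean on these libraries where they do the work, as an engineer would, in place of code of your own. Each camera call takes 0.05 s, during which the arm holds its last target. There are 200 camera calls.

## Working session

There is one attempt and no reset: what is moved stays moved. The work goes in short steps, Python scripts to look and compute and a tool call to move; the robot and the scene stay as the last step left them, time stands still between calls to the robot, and variables do not carry over. Pictures are saved under pics/ and viewed, about 8 in all and at most 12, crops included, and the job is handed in when it is done.

Besides the shell and the picture viewer there is one more tool, called after "Emit:" in YAML: its name, and indented under it one key for each argument. servo_tool: Moves the arm, as the interface text tells. Its arguments: {"type":"object","properties":{"increments":{"type":"array"},"squeeze":{"type":"number"}},"required":["increments"]}

```bash
ls; mkdir -p pics; python3 - <<'E'
from workcell import *
import cv2,numpy as np
o=get_obs();print({k:np.round(v,3) for k,v in o.items()})
for n in("scene","top"):
    im=snapshot(n);cv2.imwrite(f"pics/{n}0.png",im[:,:,::-1]);print(n,calibration(n))
print(calibration("wrist"))
a=cv2.imread("pics/top0.png");cv2.imwrite("pics/top0b.png",cv2.resize(a,(800,600),interpolation=cv2.INTER_CUBIC))
E
```

```text
pics
{'clock': np.float64(0.0), 'joints': array([61.95 , 36.057,  2.204, 86.994, -1.547, 57.084, -1.146]), 'joint_velocities': array([ 0.014,  0.039,  0.016,  0.006,  0.047,  0.041, -0.031]), 'effort': array([-2.0000e-03, -5.4973e+01,  1.1430e+00, -1.8663e+01, -5.2000e-02,
        2.4000e-02,  0.0000e+00]), 'position': array([ 267.01 , -591.855,  174.288]), 'tool_rot': array([-90.002,   0.105, -65.72 ]), 'ft_force': array([ 0.577,  0.466, -0.274]), 'wrist_torque': array([ 0.012,  0.028, -0.043]), 'finger_gap': np.float64(94.053)}
scene {'fx': 372.8041608907661, 'fy': 372.8041608907661, 'cx': 253.88557774311553, 'cy': 187.05079858136102, 'xyz': array([1284.02579062,  282.92237395,  890.60048792]), 'attitude': array([ 42.61166025,  -0.26453468, 111.32075025])}
top {'fx': 366.983646000604, 'fy': 366.983646000604, 'cx': 257.0981779648609, 'cy': 189.45030968784607, 'xyz': array([ 5.23478333e+02, -8.86563947e-01,  1.18961662e+03]), 'attitude': array([  2.78626111,   0.98016357, -88.53023153])}
{'fx': 297.3186396354542, 'fy': 297.3186396354542, 'cx': 260.6990260435882, 'cy': 191.05765917674054, 'xyz': array([ 341.85679481, -559.52072478,  383.56065522]), 'attitude': array([-15.91915976,   0.09332277, -65.7365653 ])}
```

View pics/top0b.png

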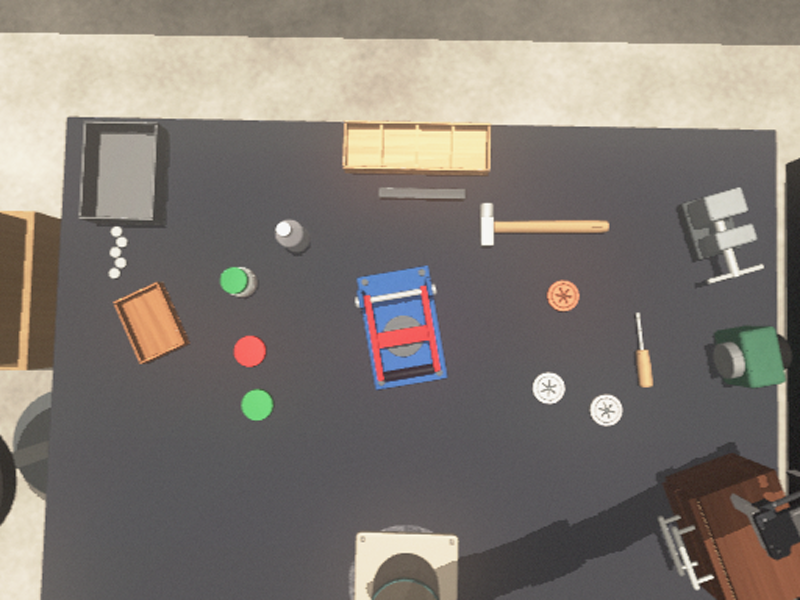

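View pics/scene0.png

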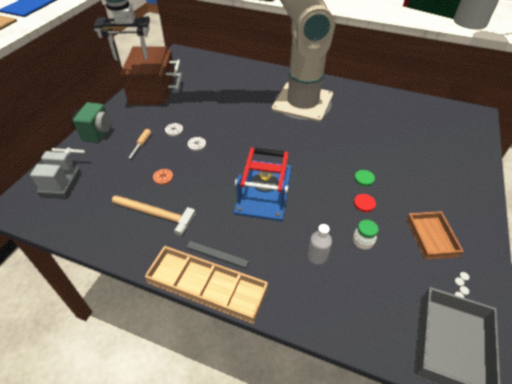

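The top view (800x600) shows the clamp at (403,325), hinge away from the robot and handle near it. There are two silver discs, at (548,388) and (606,410). The robot's left is image left, so (548,388) is meant. Of the pad shapes, red is at (250,351) and green at (257,405), so red is meant. The copper disc at (563,296) stays put. Next I'll measure and confirm with a crop.

```bash
cat > h.py <<'E'
from workcell import *
import cv2,numpy as np
from scipy.spatial.transform import Rotation as R
def ray(n,px,cal=None):
    c=cal or calibration(n);M=R.from_euler('xyz',c['attitude'],degrees=True).as_matrix()
    x=(px[0]-c['cx'])/c['fx'];y=(px[1]-c['cy'])/c['fy']
    if n=='wrist':
        r=np.hypot(x,y);s=np.sin(r)/max(r,1e-9);d=np.array([x*s,-y*s,-np.cos(r)])
    else: d=np.array([x,-y,-1.])
    return np.array(c['xyz']),M@d
def onz(n,px,z,cal=None):
    o,d=ray(n,px,cal);return o+d*(z-o[2])/d[2]
def proj(n,p,cal=None):
    c=cal or calibration(n);M=R.from_euler('xyz',c['attitude'],degrees=True).as_matrix()
    v=M.T@(np.asarray(p,float)-c['xyz']);v=np.array([v[0],-v[1],-v[2]])
    if n=='wrist':
        a=np.arctan2(np.hypot(v[0],v[1]),v[2]);u=v[:2]/max(np.hypot(v[0],v[1]),1e-9)*a
    else:u=v[:2]/v[2]
    return np.array([c['cx']+c['fx']*u[0],c['cy']+c['fy']*u[1]])
def blobs(mask,amin=60):
    n,l,s,c=cv2.connectedComponentsWithStats(mask.astype(np.uint8))
    return [(c[i],s[i,4],l==i) for i in range(1,n) if s[i,4]>=amin]
def st():
    o=get_obs();print('t',round(float(o['clock']),2),'p',np.round(o['position'],1),'rot',np.round(o['tool_rot'],2),'F',np.round(o['ft_force'],1),'gap',round(float(o['finger_gap']),1));return o
def toTool(dw):
    Rt=R.from_euler('xyz',get_obs()['tool_rot'],degrees=True);return Rt.inv().apply(dw)
E
python3 - <<'E'
from h import *
import workcell;print([k for k in dir(workcell) if not k.startswith('_')])
im=cv2.imread("pics/top0.png");hsv=cv2.cvtColor(im,cv2.COLOR_BGR2HSV);h,s,v=cv2.split(hsv)
red=((h<8)|(h>172))&(s>130)&(v>120)
white=(s<40)&(v>140)
for c,a,m in blobs(red):print('red',c.round(1),a,onz('top',c,14).round(1))
for c,a,m in blobs(cv2.morphologyEx(white.astype(np.uint8),cv2.MORPH_CLOSE,np.ones((5,5)))):
    if a<900:print('white',c.round(1),a,onz('top',c,12).round(1))
blue=(h>100)&(h<125)&(s>130)&(v>60)
for c,a,m in blobs(blue,20):print('blue',c.round(1),a)
allm=((blue|red)&(np.indices(h.shape)[1]>220)&(np.indices(h.shape)[1]<290)).astype(np.uint8)
pts=cv2.findNonZero(cv2.morphologyEx(allm,cv2.MORPH_CLOSE,np.ones((9,9))))
b=cv2.boxPoints(cv2.minAreaRect(pts));print('box',b.round(1),[onz('top',p,14).round(0)[:2] for p in b])
crop=cv2.resize(im[150:285,130:410],(800,386),interpolation=cv2.INTER_CUBIC)
cl=cv2.resize(im[160:260,210:300],None,fx=6,fy=6,interpolation=cv2.INTER_CUBIC)
cl=cv2.resize(cl,(345,384))
crop2=np.hstack([cv2.resize(im[150:285,140:410],(450,225)) ,np.zeros((225,1,3),np.uint8)])
cv2.imwrite('pics/c1.png',crop)
cv2.imwrite('pics/clamp.png',cv2.resize(im[160:260,220:290],(560,800))[:600] if 0 else cv2.resize(im[162:256,215:295],(510,600),interpolation=cv2.INTER_CUBIC))
E
```

```text
['IKError', 'calibration', 'get_obs', 'job_done', 'snapshot', 'tip_extent']
red [256.9 213.8] 760 [502.3  19.5  14. ]
red [159.5 224.4] 321 [460.2 330.7  14. ]
white [270.  123.2] 314 [796.1 -15.5  12. ]
white [311.3 142.8] 223 [ 735.3 -150.3   12. ]
white [184.3 148.7] 242 [706.6 260.   12. ]
white [ 74.9 161.2] 234 [657.6 615.7  12. ]
white [157.9 181. ] 93 [599.7 341.9  12. ]
white [253.  188.8] 120 [582.1  34.1  12. ]
white [409.  211.2] 62 [ 523.  -464.1   12. ]
white [256.5 206.4] 139 [525.7  21.3  12. ]
white [259.2 223.8] 98 [470.5  11.1  12. ]
white [471.5 230.1] 129 [ 468.4 -661.    12. ]
white [350.8 247.9] 338 [ 401.9 -281.4   12. ]
white [499.5 273.7] 224 [ 334.2 -747.8   12. ]
white [387.6 262. ] 344 [ 360.8 -398.    12. ]
white [  5.5 276.1] 61 [281.5 821.9  12. ]
white [435.9 353.3] 435 [  82.4 -550.    12. ]
blue [250.2 180.3] 469
blue [253.7 199.5] 259
blue [260.4 229.8] 228
blue [263.5 242.5] 135
box [[227.2 177.7]
 [272.6 169.8]
 [285.1 241. ]
 [239.6 249. ]] [array([616., 118.]), array([645., -28.]), array([418., -72.]), array([389.,  72.])]
```

View pics/c1.png

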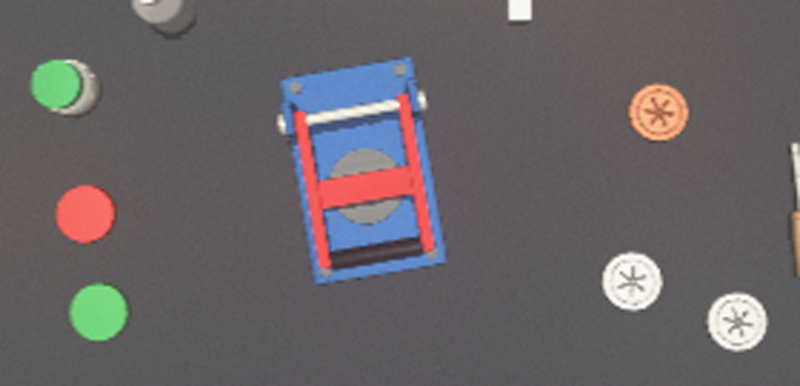

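View pics/clamp.png

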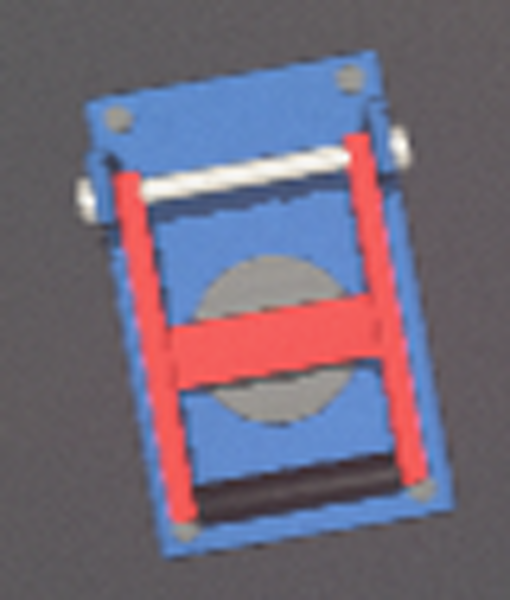

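The crop confirms it: the left silver at crop (632,281) and the red pad at (86,213). In the clamp crop, the handle is at (298,488), the hinge rod ends at (88,198) and (400,147), and the base corners at (88,103), (377,52), (452,508) and (163,557).

```bash
python3 - <<'E'
from h import *
print('tip',tip_extent)
f=lambda u,v,z:onz('top',(215+u/6.375-.5*0,162+v/6.383),z)
hd=f(298,488,95);h1=f(88,198,85);h2=f(400,147,85)
print('handle',hd,'hinge',h1,h2,(h1+h2)/2)
C=[f(*p,14) for p in((88,103),(377,52),(452,508),(163,557))];print(np.round(C,1))
x=(C[0]+C[1]-C[2]-C[3]);print('yawx',np.degrees(np.arctan2(x[1],x[0])),'ctr',np.mean(C,0))
y=(C[0]+C[3]-C[1]-C[2]);print('yawy',np.degrees(np.arctan2(-y[0],y[1])))
yy=h1-h2;print('yawh',np.degrees(np.arctan2(-yy[0],yy[1])))
a=np.mean(C,0)-17.5*x/np.linalg.norm(x);print('axis',a, 'plate',f(275,340,26))
E
```

```text
tip 8.0
handle [431.09822977   1.68387833  95.        ] hinge [563.84751845 104.44562303  85.        ] [591.61640239 -42.46920669  85.        ] [577.73196042  30.98820817  85.        ]
[[614.3 112.6  14. ]
 [643.6 -32.5  14. ]
 [416.4 -75.2  14. ]
 [388.2  68.4  14. ]]
yawx 10.85476751567021 ctr [515.64290676  18.34980184  14.        ]
yawy 11.265254232834405
yawh 10.703403471640813
axis [498.4560222   15.05419885  14.        ] plate [497.91770297  15.08298875  26.        ]
```

Emit:
servo_tool:
  increments:
    - [0, -1.339, 0, -0.4745, 0, 0.393, 0.3]
    - [0, -1.339, 0, -0.4745, 0, 0.393, 0.3]
    - [0, -1.339, 0, -0.4745, 0, 0.393, 0.3]
    - [0, -1.339, 0, -0.4745, 0, 0.393, 0.3]
    - [0, -1.339, 0, -0.4745, 0, 0.393, 0.3]
    - [0, -1.339, 0, -0.4745, 0, 0.393, 0.3]
    - [0, -1.339, 0, -0.4745, 0, 0.393, 0.3]
    - [0, -1.339, 0, -0.4745, 0, 0.393, 0.3]
    - [0, -1.339, 0, -0.4745, 0, 0.393, 0.3]
    - [0, -1.339, 0, -0.4745, 0, 0.393, 0.3]
    - [0, -1.339, 0, -0.4745, 0, 0.393, 0.3]
    - [0, -1.339, 0, -0.4745, 0, 0.393, 0.3]
    - [0, -1.339, 0, -0.4745, 0, 0.393, 0.3]
    - [0, -1.339, 0, -0.4745, 0, 0.393, 0.3]
  squeeze: 20

```text
clock: 1.85
position: [429.9, 0.8, 175.1]
tool_rot: [-89.9, 0.0, 10.8]
ft_force: [0.2, -0.0, -0.7]
finger_gap: 65.3
```

```bash
python3 - <<'E'
from h import *
st();c=calibration('wrist');im=snapshot('wrist')[:,:,::-1].copy();cv2.imwrite('pics/w1.png',im)
import pickle;pickle.dump(c,open('w1.pkl','wb'))
print(c['xyz'],c['attitude'],proj('wrist',[429.4,1.7,85],c),proj('wrist',[498,15,26],c))
E
```

```text
t 1.85 p [429.9   0.8 175.1] rot [-8.993e+01  5.000e-02  1.084e+01] F [ 0.2 -0.  -0.7] gap 65.3
[416.76106198  78.94065543 384.37275555] [-15.8537408    0.03943337  10.82201461] [258.89017978 184.79257019] [315.27217766 172.76849848]
```

View pics/w1.png

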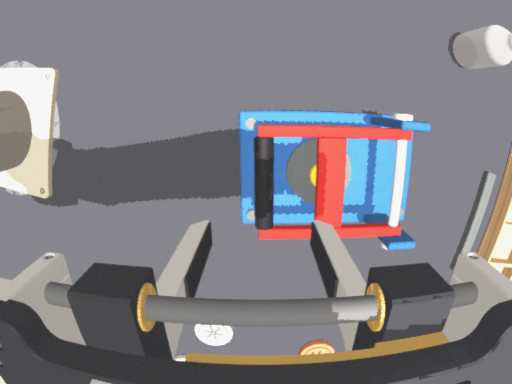

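The wrist view shows the black grip centre at (264,183), 5 px right of predicted, and the plate at (320,172), also about 5 px right. The rest of the scene agrees.

```bash
python3 - <<'E'
from h import *
import pickle;c=pickle.load(open('w1.pkl','rb'));im=cv2.imread('pics/w1.png')
h,s,v=cv2.split(cv2.cvtColor(im,cv2.COLOR_BGR2HSV));I,J=np.indices(h.shape)
m=(v<60)&(s<120)&(I>135)&(I<232)&(J>252)&(J<278)
k=np.argwhere(m)[:,::-1];print('bar',k.mean(0),len(k));print('handle',onz('wrist',k.mean(0),92,c))
blue=((h>95)&(h<125)&(s>130)&(v>60)&(J>235)&(J<420)&(I>105)&(I<250)).astype(np.uint8)
C=[onz('wrist',p,14,c) for p in((240,111),(241,223))];print('near corners w',np.round(C,1))
print('silver',onz('wrist',(214,332),12,c))
E
```

```text
bar [262.55672515 185.07368421] 855
handle [432.82043092   3.91633861  92.        ]
near corners w [[391.9  71.6  14. ]
 [418.6 -73.2  14. ]]
silver [ 405.75124966 -279.60153243   12.        ]
```

Emit:
servo_tool:
  increments:
    - [0, 0, 0, 0.002, 0.05, 0.002, 0.3]
    - [0, 0, 0, 0.002, 0.09, 0.002, 0.3]
    - [0, 0, 0, 0.002, 0.101, 0.002, 0.3]
    - [0, 0, 0, 0.002, 0.101, 0.002, 0.3]
    - [0, 0, 0, 0.002, 0.101, 0.002, 0.7]
    - [0, 0, 0, 0.002, 0.101, 0.002, 1]
    - [0, 0, 0, 0.002, 0.101, 0.002, 1]
    - [0, 0, 0, 0.002, 0.101, 0.002, 1]
    - [0, 0, 0, 0.002, 0.101, 0.002, 1]
  squeeze: 15

```text
clock: 3.02
position: [431.5, 3.4, 74.2]
tool_rot: [-89.9, 0.0, 10.9]
ft_force: [0.4, -0.1, -0.6]
finger_gap: 19.4
```

Emit:
servo_tool:
  increments:
    - [0, 0, 0, 0.0005, -0.012, 0, 1]
    - [0, 0, 0, 0.003, -0.0298, 0, 1]
    - [0, 0, 0, 0.0081, -0.0486, 0, 1]
    - [0, 0, 0, 0.0156, -0.0666, 0, 1]
    - [0, 0, 0, 0.0254, -0.0835, 0, 1]
    - [0, 0, 0, 0.0372, -0.0989, 0, 1]
    - [0, 0, 0, 0.051, -0.1127, 0, 1]
    - [0, 0, 0, 0.0664, -0.1246, 0, 1]
    - [0, 0, 0, 0.0833, -0.1344, 0, 1]
    - [0, 0, 0, 0.1013, -0.1419, 0, 1]
    - [0, 0, 0, 0.1201, -0.147, 0, 1]
    - [0, 0, 0, 0.1394, -0.1496, 0, 1]
    - [0, 0, 0, 0.1589, -0.1497, 0, 1]
    - [0, 0, 0, 0.1782, -0.1473, 0, 1]
    - [0, 0, 0, 0.197, -0.1424, 0, 1]
    - [0, 0, 0, 0.2152, -0.1351, 0, 1]
    - [0, 0, 0, 0.2283, -0.1279, 0, 1]
    - [0, 0, 0, 0.2358, -0.123, 0, 1]
    - [0, 0, 0, 0.2358, -0.123, 0, 1]
  squeeze: 30

```text
clock: 5.4
position: [662.8, 47.8, 196.6]
tool_rot: [-89.9, 0.1, 10.9]
ft_force: [-0.9, -0.1, -0.0]
finger_gap: 0.7
```

The gap of 0.7 mm means the bar slipped out. I'll look.

```bash
python3 - <<'E'
from h import *
st();a=snapshot('scene')[:,:,::-1];b=snapshot('wrist')[:,:,::-1]
A=cv2.resize(a[110:250,190:350],(400,350));B=cv2.resize(b,(400,300))
o=np.zeros((350,800,3),np.uint8);o[:,:400]=A;o[:300,400:]=B;cv2.imwrite('pics/s2.png',o)
E
```

```text
t 5.4 p [662.8  47.8 196.6] rot [-89.91   0.09  10.87] F [-0.9 -0.1 -0. ] gap 0.7
```

View pics/s2.png

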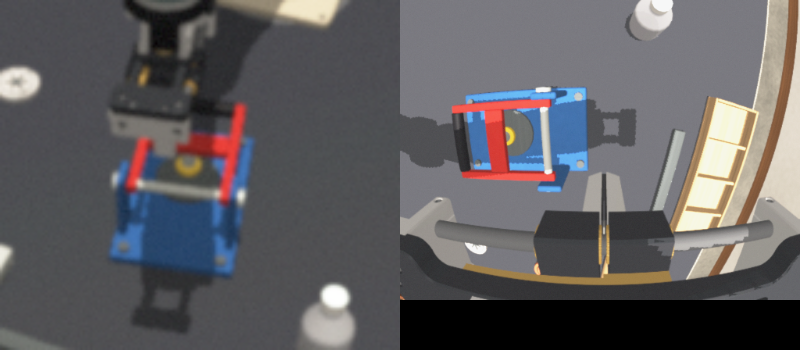

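The scene crop shows the lever back at shut, with the gripper empty beyond it. I'll re-grip harder and swing more slowly in stages.

Emit:
servo_tool:
  increments:
    - [0, 0, 0, -0.06, 0, 0, 0.3]
    - [0, 0, 0, -0.12, 0, 0, 0.3]
    - [0, 0, 0, -0.18, 0, 0, 0.3]
    - [0, 0, 0, -0.2355, 0.01, 0, 0.3]
    - [0, 0, 0, -0.2355, 0.03, 0, 0.3]
    - [0, 0, 0, -0.2355, 0.08, 0, 0.3]
    - [0, 0, 0, -0.2355, 0.1226, 0, 0.3]
    - [0, 0, 0, -0.2355, 0.1226, 0, 0.3]
    - [0, 0, 0, -0.2355, 0.1226, 0, 0.7]
    - [0, 0, 0, -0.2355, 0.1226, 0, 1]
    - [0, 0, 0, -0.2355, 0.1226, 0, 1]
    - [0, 0, 0, -0.2355, 0.1226, 0, 1]
    - [0, 0, 0, -0.2355, 0.1226, 0, 1]
    - [0, 0, 0, -0.2355, 0.1226, 0, 1]
  squeeze: 60

```text
clock: 7.25
position: [431.4, 3.4, 74.9]
tool_rot: [-89.9, 0.0, 10.9]
ft_force: [0.9, 0.3, 0.6]
finger_gap: 9.3
```

Emit:
servo_tool:
  increments:
    - [0, 0, 0, 0.0003, -0.0075, 0, 1]
    - [0, 0, 0, 0.0007, -0.015, 0, 1]
    - [0, 0, 0, 0.0017, -0.0224, 0, 1]
    - [0, 0, 0, 0.003, -0.0298, 0, 1]
    - [0, 0, 0, 0.0047, -0.0371, 0, 1]
    - [0, 0, 0, 0.0047, -0.0371, 0, 1]
  squeeze: 60

```text
clock: 8.0
position: [436.7, 4.3, 112.6]
tool_rot: [-89.9, -0.0, 10.9]
ft_force: [-0.4, -0.4, 0.3]
finger_gap: 0.5
```

```bash
python3 - <<'E'
from h import *
st();a=snapshot('scene')[:,:,::-1];c=calibration('wrist');b=snapshot('wrist')[:,:,::-1]
print(proj('wrist',[431,3,85],c),proj('wrist',[436.7,4.3,112],c),proj('wrist',[436.7,4.3,104],c))
A=cv2.resize(a[110:250,190:350],(400,350));B=cv2.resize(b[100:384,130:390],(400,437))
o=np.zeros((437,800,3),np.uint8);o[:350,:400]=A;o[:,400:]=B;cv2.imwrite('pics/s3.png',o)
E
```

```text
t 8.0 p [436.7   4.3 112.6] rot [-8.994e+01 -3.000e-02  1.086e+01] F [-0.4 -0.4  0.3] gap 0.5
[252.30521082 205.13294799] [259.09775255 216.29368199] [259.15147912 212.65876237]
```

View pics/s3.png

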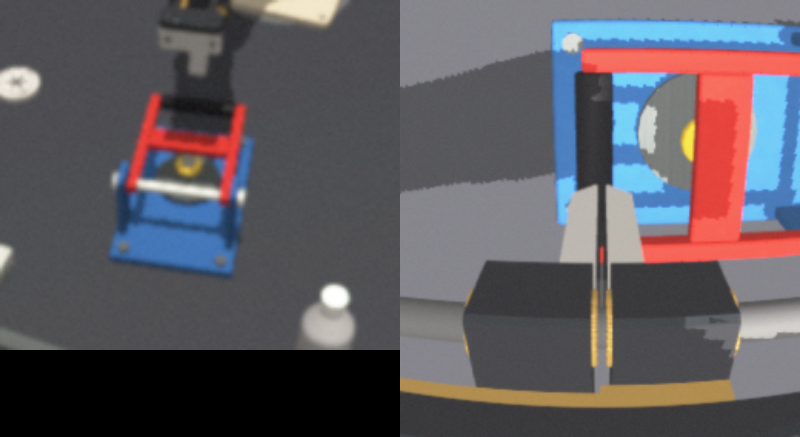

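```bash
python3 - <<'E'
from h import *
for p in([436.7,4.3,112],[436.7,4.3,104],[436.7,4.3,124],[436.7,4.3,140],[431,3,85],[431,3,95],[498,15,26],[577,31,85]):
    q=proj('scene',p);print(p,q.round(1),((q-[190,110])*2.5).round(0))
c=calibration('wrist')
for p in([433,4,95],[577,31,85],[498,15,26],[436.7,4.3,104],[436.7,4.3,124],[438.2,-3.7,104],[435.2,12.3,104]):
    q=proj('wrist',p,c);print(p,q.round(1),((q-[130,100])*1.538).round(0))
E
```

```text
[436.7, 4.3, 112] [268.1 146.4] [195.  91.]
[436.7, 4.3, 104] [268.  148.3] [195.  96.]
[436.7, 4.3, 124] [268.3 143.5] [196.  84.]
[436.7, 4.3, 140] [268.4 139.6] [196.  74.]
[431, 3, 85] [268.1 151.6] [195. 104.]
[431, 3, 95] [268.2 149.2] [195.  98.]
[498, 15, 26] [263.9 179.2] [185. 173.]
[577, 31, 85] [260.2 184.8] [176. 187.]
[433, 4, 95] [255.  208.5] [192. 167.]
[577, 31, 85] [414.7 204. ] [438. 160.]
[498, 15, 26] [319.6 187.8] [292. 135.]
[436.7, 4.3, 104] [259.6 212.8] [199. 173.]
[436.7, 4.3, 124] [259.4 222.4] [199. 188.]
[438.2, -3.7, 104] [259.5 222.5] [199. 188.]
[435.2, 12.3, 104] [259.6 202.9] [199. 158.]
```

Projections into the scene and wrist pictures put the real fingertips near z≈140 with the TCP reported at 112. That means the tips are about 30 mm shorter than stated, so both closings passed above the bar, and the finger speeds fit that. I'll go deeper, to a height that is safe either way.

Emit:
servo_tool:
  increments:
    - [0, 0, 0, -0.004, -0.03, -0.001, 0.5]
    - [0, 0, 0, -0.004, -0.03, -0.001, 0.5]
    - [0, 0, 0, -0.004, -0.03, -0.001, 0.5]
    - [0, 0, 0, -0.004, -0.03, -0.001, 0.5]
    - [0, 0, 0, -0.004, -0.03, -0.001, 0.5]
    - [0, 0, 0, -0.004, 0.01, -0.001, 0.5]
    - [0, 0, 0, -0.004, 0.04, -0.001, 0.5]
    - [0, 0, 0, -0.004, 0.055, -0.001, 0.5]
    - [0, 0, 0, -0.004, 0.068, -0.001, 0.5]
    - [0, 0, 0, -0.004, 0.068, -0.001, 0.5]
    - [0, 0, 0, -0.004, 0.068, -0.001, 1]
    - [0, 0, 0, -0.004, 0.068, -0.001, 1]
    - [0, 0, 0, -0.004, 0.068, -0.001, 1]
    - [0, 0, 0, -0.004, 0.068, -0.001, 1]
    - [0, 0, 0, -0.004, 0.068, -0.001, 1]
  squeeze: 25

```text
clock: 9.98
position: [432.6, 2.5, 44.4]
tool_rot: [-89.9, -0.0, 10.9]
ft_force: [0.5, 0.5, 5.9]
finger_gap: 19.1
```

It's on the bar, but the gap under 20 mm and the upward force suggest the tips sit on its upper half. I'll open, go 15 mm deeper and close again.

Emit:
servo_tool:
  increments:
    - [0, 0, 0, 0, 0, 0, 0.6]
    - [0, 0, 0, 0, 0, 0, 0.6]
    - [0, 0, 0, 0, 0, 0, 0.6]
    - [0, 0, 0, 0, 0.008, 0, 0.6]
    - [0, 0, 0, 0, 0.015, 0, 0.6]
    - [0, 0, 0, 0, 0.015, 0, 0.6]
    - [0, 0, 0, 0, 0.015, 0, 1]
    - [0, 0, 0, 0, 0.015, 0, 1]
    - [0, 0, 0, 0, 0.015, 0, 1]
    - [0, 0, 0, 0, 0.015, 0, 1]
  squeeze: 25

```text
clock: 11.22
position: [432.7, 2.5, 29.5]
tool_rot: [-89.9, -0.0, 10.9]
ft_force: [-1.4, -0.0, 0.1]
finger_gap: 19.1
```

Emit:
servo_tool:
  increments:
    - [0, 0, 0, 0.0003, -0.0075, 0, 1]
    - [0, 0, 0, 0.0007, -0.015, 0, 1]
    - [0, 0, 0, 0.0017, -0.0224, 0, 1]
    - [0, 0, 0, 0.003, -0.0298, 0, 1]
    - [0, 0, 0, 0.003, -0.0298, 0, 1]
  squeeze: 40

```text
clock: 11.85
position: [435.3, 3.0, 59.9]
tool_rot: [-90.0, -0.0, 10.9]
ft_force: [0.5, 0.5, -6.5]
finger_gap: 18.8
```

Emit:
servo_tool:
  increments:
    - [0, 0, 0, 0.002, -0.0095, 0, 1]
    - [0, 0, 0, 0.0051, -0.0188, 0, 1]
    - [0, 0, 0, 0.0126, -0.0368, 0, 1]
    - [0, 0, 0, 0.0224, -0.0537, 0, 1]
    - [0, 0, 0, 0.0342, -0.0691, 0, 1]
    - [0, 0, 0, 0.048, -0.0829, 0, 1]
    - [0, 0, 0, 0.0634, -0.0948, 0, 1]
    - [0, 0, 0, 0.0803, -0.1046, 0, 1]
    - [0, 0, 0, 0.0803, -0.1046, 0, 1]

```text
clock: 12.98
position: [505.3, 16.4, 166.8]
tool_rot: [-90.1, 0.9, 10.8]
ft_force: [-21.0, -2.1, 30.0]
finger_gap: 18.7
```

Emit:
servo_tool:
  increments:
    - [0, 0, 0, 0, 0, 0, 1]
    - [0, 0, 0, 0, 0, 0, 1]

```text
clock: 13.22
position: [505.0, 16.3, 167.0]
tool_rot: [-90.1, 1.0, 10.9]
ft_force: [1.3, -0.1, -7.0]
finger_gap: 19.1
```

Emit:
servo_tool:
  increments:
    - [0, 0, 0, 0.008, -0.0043, 0, 1]
    - [0, 0, 0, 0.016, -0.0082, 0, 1]
    - [0, 0, 0, 0.0245, -0.0115, 0, 1]
    - [0, 0, 0, 0.0329, -0.0144, 0, 1]
    - [0, 0, 0, 0.0504, -0.0185, 0, 1]
    - [0, 0, 0, 0.0504, -0.0185, 0, 1]

```text
clock: 13.98
position: [557.0, 26.0, 187.1]
tool_rot: [-90.2, 0.8, 10.8]
ft_force: [-2.9, -1.6, 5.9]
finger_gap: 19.1
```

Emit:
servo_tool:
  increments:
    - [0, 0, 0, 0.0097, -0.0015, 0, 1]
    - [0, 0, 0, 0.0194, -0.0022, 0, 1]
    - [0, 0, 0, 0.0389, -0.0013, 0, 1]
    - [0, 0, 0, 0.058, 0.0021, 0, 1]
    - [0, 0, 0, 0.0766, 0.0079, 0, 1]
    - [0, 0, 0, 0.093, 0.0154, 0, 1]
    - [0, 0, 0, 0.093, 0.0154, 0, 1]

```text
clock: 14.85
position: [652.1, 43.6, 170.9]
tool_rot: [-90.2, 0.4, 10.8]
ft_force: [3.3, -0.7, -0.3]
finger_gap: 19.1
```

Emit:
servo_tool:
  increments:
    - [0, 0, 0, 0.007, 0.0045, 0, 1]
    - [0, 0, 0, 0.013, 0.0085, 0, 1]
    - [0, 0, 0, 0.013, 0.0085, 0, 0.4]
    - [0, 0, 0, 0.013, 0.0085, 0, 0.4]
    - [0, 0, 0, 0.013, 0.0085, 0, 0.4]
    - [0, 0, 0, 0.013, 0.0085, 0, 0.4]
    - [0, 0, 0, 0.013, 0.0085, 0, 0.4]
    - [0, 0, 0, 0.013, -0.03, 0, 0]
    - [0, 0, 0, 0.013, -0.07, 0, 0]
    - [0, 0, 0, 0.013, -0.1, 0, 0]
    - [0, 0, 0, 0.013, -0.1, 0, 0]

```text
clock: 16.23
position: [667.2, 47.1, 273.6]
tool_rot: [-90.2, 0.1, 10.8]
ft_force: [0.6, 0.5, 0.3]
finger_gap: 91.9
```

```bash
python3 - <<'E'
from h import *
st();a=snapshot('scene')[:,:,::-1];t=snapshot('top')[:,:,::-1];cv2.imwrite('pics/top4.png',t)
A=cv2.resize(a[70:250,190:370],(400,400));B=cv2.resize(t[150:260,205:315],(400,400))
cv2.imwrite('pics/s4.png',np.hstack([A,B]))
E
```

```text
t 16.23 p [667.2  47.1 273.6] rot [-90.18   0.12  10.82] F [0.6 0.5 0.3] gap 91.9
```

View pics/s4.png

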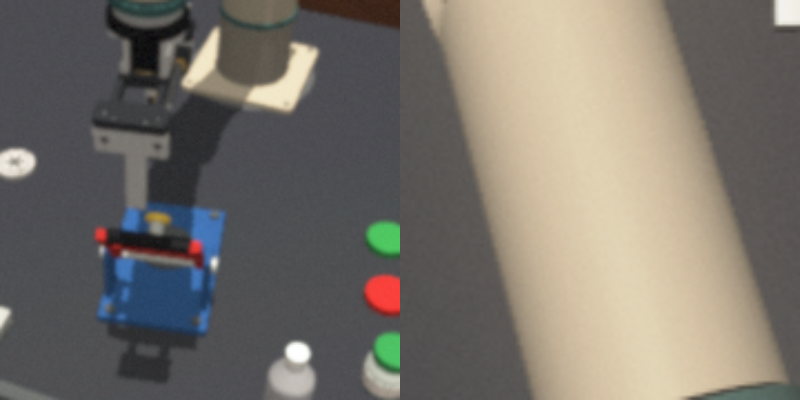

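The scene crop shows the lever standing open past upright. Next I go over the pad, with the jaws turned along clamp y.

Emit:
servo_tool:
  increments:
    - [0, -1.574, 0, -0.1477, 0.0, 0.3184, 0]
    - [0, -1.574, 0, -0.1477, 0.0, 0.3184, 0]
    - [0, -1.574, 0, -0.1477, 0.0736, 0.3184, 0]
    - [0, -1.574, 0, -0.1477, 0.0736, 0.3184, 0]
    - [0, -1.574, 0, -0.1477, 0.0736, 0.3184, 0]
    - [0, -1.574, 0, -0.1477, 0.0736, 0.3184, 0]
    - [0, -1.574, 0, -0.1477, 0.0736, 0.3184, 0]
    - [0, -1.574, 0, -0.1477, 0.0736, 0.3184, 0]
    - [0, -1.574, 0, -0.1477, 0.0736, 0.3184, 0]
    - [0, -1.574, 0, -0.1477, 0.0736, 0.3184, 0]
    - [0, -1.574, 0, -0.1477, 0.0736, 0.3184, 0]

```text
clock: 17.7
position: [459.3, 330.6, 196.0]
tool_rot: [-89.4, 0.2, 100.9]
ft_force: [-0.2, 0.1, -0.6]
finger_gap: 94.0
```

```bash
python3 - <<'E'
from h import *
st();c=calibration('wrist');im=snapshot('wrist')[:,:,::-1].copy();cv2.imwrite('pics/w5.png',im)
t=snapshot('top')[:,:,::-1];cv2.imwrite('pics/top5.png',t)
h,s,v=cv2.split(cv2.cvtColor(im,cv2.COLOR_BGR2HSV))
red=((h<6)|(h>174))&(s>170)&(v>110)
for q,a,m in blobs(red):
    (x,y),r,_=cv2.minAreaRect(np.argwhere(m)[:,::-1].astype(np.float32))
    print(q.round(1),a,onz('wrist',q,13,c).round(1),r)
o=np.hstack([cv2.resize(im,(400,300)),cv2.resize(t[150:260,205:315],(300,300))]);cv2.imwrite('pics/s5.png',o)
E
```

```text
t 17.7 p [459.3 330.6 196. ] rot [-89.45   0.21 100.94] F [-0.2  0.1 -0.6] gap 94.0
[263.5 161.3] 889 [449.4 331.3  13. ] (44.859893798828125, 26.583641052246094)
[ 13.7 234.9] 246 [ 668.5 -118.2   13. ] (8.727681159973145, 36.953372955322266)
[ 63.  246.1] 136 [654.9  14.3  13. ] (10.164681434631348, 21.840328216552734)
```

View pics/s5.png

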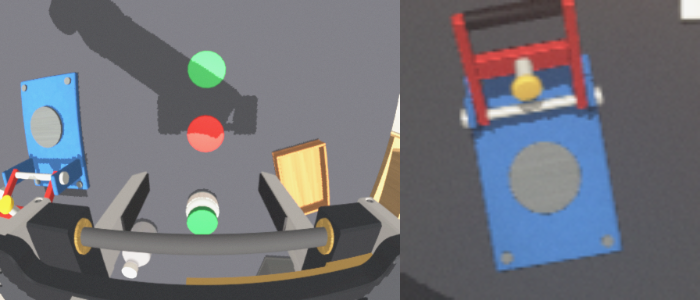

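The view shows the pad at about (263,170) full-size and half in shadow, and the plate now clear. I'll refine both from the saved pictures.

```bash
python3 - <<'E'
from h import *
c=calibration('wrist');im=cv2.imread('pics/w5.png');h,s,v=cv2.split(cv2.cvtColor(im,cv2.COLOR_BGR2HSV))
def fit(m,n,z,cal=None):
    ct=max(cv2.findContours(m.astype(np.uint8),cv2.RETR_EXTERNAL,cv2.CHAIN_APPROX_NONE)[0],key=cv2.contourArea)
    w=np.array([onz(n,p,z,cal)[:2] for p in cv2.convexHull(ct)[:,0].astype(float)]).astype(np.float32)
    (x,y),r=cv2.minEnclosingCircle(w);e=cv2.fitEllipse(ct);print(n,'circ',round(x,1),round(y,1),'r',round(r,1),'ell',np.round(e[0],1),np.round(e[1],1),onz(n,e[0],z,cal).round(1))
I,J=np.indices(h.shape)
fit(((h<8)|(h>172))&(s>110)&(v>50)&(J>225)&(J<300)&(I>130)&(I<210),'wrist',12,c)
t=cv2.imread('pics/top5.png');h2,s2,v2=cv2.split(cv2.cvtColor(t,cv2.COLOR_BGR2HSV));I,J=np.indices(h2.shape)
m=(s2<70)&(v2>70)&(J>240)&(J<276)&(I>196)&(I<232)
for q in (20,26,32):fit(cv2.morphologyEx(m.astype(np.uint8),cv2.MORPH_OPEN,np.ones((3,3))),'top',q)
m=(s<70)&(v>60)&(J>33)&(J<82)&(I>130)&(I<195)
fit(cv2.morphologyEx(m.astype(np.uint8),cv2.MORPH_OPEN,np.ones((5,5))),'wrist',26,c)
E
```

```text
wrist circ 463.3 332.8 r 32.8 ell [262.6 170.5] [46.7 46.9] [462.7 332.9  12. ]
top circ 499.8 16.7 r 41.9 ell [257.6 214.6] [25.3 25.5] [499.8  16.8  20. ]
top circ 499.9 16.6 r 41.7 ell [257.6 214.6] [25.3 25.5] [499.9  16.7  26. ]
top circ 500.0 16.6 r 41.5 ell [257.6 214.6] [25.3 25.5] [500.1  16.7  32. ]
wrist circ 502.5 19.3 r 43.3 ell [ 58.9 162.1] [39.5 52.2] [501.5  21.6  26. ]
```

Emit:
servo_tool:
  increments:
    - [-0.0096, 0, 0, 0.0013, 0.05, -0.0035, 0]
    - [-0.0096, 0, 0, 0.0013, 0.1, -0.0035, 0]
    - [-0.0096, 0, 0, 0.0013, 0.15, -0.0035, 0]
    - [-0.0096, 0, 0, 0.0013, 0.184, -0.0035, 0]
    - [-0.0096, 0, 0, 0.0013, 0.184, -0.0035, 0]

```text
clock: 18.42
position: [459.6, 330.4, 10.4]
tool_rot: [-89.8, 0.3, 101.0]
ft_force: [0.7, 0.3, 1.2]
finger_gap: 93.7
```

Emit:
servo_tool:
  increments:
    - [0, 0, 0, 0, 0.008, 0, 0]
    - [0, 0, 0, 0, 0.016, 0, 0]
    - [0, 0, 0, 0, 0.024, 0, 0]
    - [0, 0, 0, 0, 0.03, 0, 0]

```text
clock: 18.92
position: [459.8, 330.2, -19.7]
tool_rot: [-89.8, 0.3, 101.0]
ft_force: [-1.2, 0.7, -0.0]
finger_gap: 93.7
```

Emit:
servo_tool:
  increments:
    - [0, 0, 0, 0.0018, 0.002, -0.0032, 0]
    - [0, 0, 0, 0.0018, 0.004, -0.0032, 0]
    - [0, 0, 0, 0.0018, 0.007, -0.0032, 0]
    - [0, 0, 0, 0.0018, 0.01, -0.0032, 0]

```text
clock: 19.42
position: [462.6, 332.5, -29.8]
tool_rot: [-89.8, 0.3, 101.0]
ft_force: [-0.5, -3.1, 17.2]
finger_gap: 94.1
```

Emit:
servo_tool:
  increments:
    - [0, 0, 0, 0, 0.002, 0, 0]
    - [0, 0, 0, 0, 0.004, 0, 0]
    - [0, 0, 0, 0, 0.006, 0, 0]

```text
clock: 19.8
position: [463.0, 332.8, -30.4]
tool_rot: [-90.1, 0.4, 101.0]
ft_force: [-10.0, -16.2, 62.4]
finger_gap: 93.8
```

Contact with the bench comes at TCP z≈-29.5, so the fingertip height is TCP z + 29. I back off 5 mm and close on the pad.

Emit:
servo_tool:
  increments:
    - [0, 0, 0, 0, -0.0055, 0, 0]
    - [0, 0, 0, 0, -0.0055, 0, 0]
    - [0, 0, 0, 0, -0.0055, 0, 0.5]
    - [0, 0, 0, 0, -0.0055, 0, 0.5]
    - [0, 0, 0, 0, -0.0055, 0, 0.5]
    - [0, 0, 0, 0, -0.0055, 0, 0.5]
    - [0, 0, 0, 0, -0.0055, 0, 0.5]
  squeeze: 15

```text
clock: 20.68
position: [462.9, 332.7, -25.1]
tool_rot: [-90.0, 0.4, 101.0]
ft_force: [-0.7, 0.1, -0.5]
finger_gap: 63.7
```

Emit:
servo_tool:
  increments:
    - [0, 0, 0, 0, -0.03, 0, 0.5]
    - [0, 0, 0, 0, -0.065, 0, 0.5]
    - [0, 0, 0, -0.04, -0.07, 0.003, 0.5]
    - [0, 0, 0, -0.09, -0.07, 0.0065, 0.5]
    - [0, 0, 0, -0.14, -0.07, 0.01, 0.5]
    - [0, 0, 0, -0.19, -0.07, 0.0137, 0.5]
    - [0, 0, 0, -0.24, -0.07, 0.0173, 0.5]
    - [0, 0, 0, -0.28, -0.07, 0.02, 0.5]
    - [0, 0, 0, -0.305, -0.07, 0.022, 0.5]
    - [0, 0, 0, -0.3163, -0.07, 0.0227, 0.5]
    - [0, 0, 0, -0.3163, -0.07, 0.0227, 0.5]

```text
clock: 22.05
position: [500.9, 18.4, 47.3]
tool_rot: [-90.0, 0.4, 101.0]
ft_force: [0.5, 0.0, -1.8]
finger_gap: 63.5
```

```bash
python3 - <<'E'
from h import *
o=st();c=calibration('wrist');im=snapshot('wrist')[:,:,::-1].copy();cv2.imwrite('pics/w6.png',im)
h,s,v=cv2.split(cv2.cvtColor(im,cv2.COLOR_BGR2HSV))
print(proj('wrist',[501,18,26],c),proj('wrist',[501,18,84],c))
cv2.imwrite('pics/w6b.png',cv2.resize(im[100:330,130:400],(800,681))[:600])
E
```

```text
t 22.05 p [500.9  18.4  47.3] rot [-90.04   0.42 100.95] F [ 0.5  0.  -1.8] gap 63.5
[261.10027441 205.87256638] [260.55165724 235.29478567]
```

View pics/w6b.png

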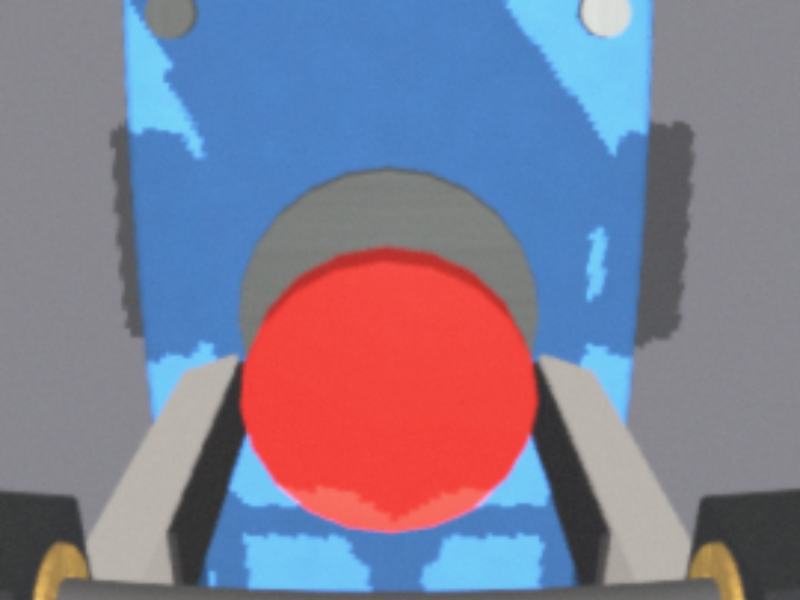

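The wrist crop shows the red pad held at (390,390), above the grey plate's arc, whose top is at (388,168). I'll compare the two circles.

```bash
python3 - <<'E'
from h import *
from scipy.optimize import least_squares
c=calibration('wrist');im=cv2.imread('pics/w6.png');h,s,v=cv2.split(cv2.cvtColor(im,cv2.COLOR_BGR2HSV));I,J=np.indices(h.shape)
red=((h<8)|(h>172))&(s>110)&(v>190)&(J>200)&(J<320)&(I>180)&(I<285)
gray=(s<60)&(v>50)&(J>205)&(J<320)&(I>150)&(I<215)
def cir(P,r):
    f=lambda q:np.hypot(P[:,0]-q[0],P[:,1]-q[1])-r
    q=least_squares(f,P.mean(0)[:2],loss='soft_l1');return q.x,np.abs(q.fun).mean()
def edge(m):
    return max(cv2.findContours(m.astype(np.uint8),cv2.RETR_EXTERNAL,cv2.CHAIN_APPROX_NONE)[0],key=cv2.contourArea)[:,0].astype(float)
e=edge(red);print('pad',cir(np.array([onz('wrist',p,86.3,c) for p in e]),32))
g=edge(cv2.morphologyEx(gray.astype(np.uint8),cv2.MORPH_OPEN,np.ones((3,3))))
g=g[(g[:,1]<192)]
k=cv2.convexHull(g.astype(np.float32).reshape(-1,1,2))[:,0];k=k[k[:,1]<190]
for z in(20,26,32):print(z,cir(np.array([onz('wrist',p,z,c) for p in k]),42))
E
```

```text
pad (array([500.47466139,  19.13690313]), np.float64(0.711890836710591))
20 (array([503.52287067,  19.11536739]), np.float64(0.057040577187764986))
26 (array([502.74935638,  19.07169649]), np.float64(0.22100760462967253))
32 (array([501.94763538,  19.02725238]), np.float64(0.42065043182965856))
```

Emit:
servo_tool:
  increments:
    - [0, 0, 0, 0, 0.018, -0.001, 0.5]
    - [0, 0, 0, 0, 0.032, -0.002, 0.5]
    - [0, 0, 0, 0, 0.036, -0.002, 0.5]
    - [0, 0, 0, 0, 0.038, -0.002, 0.5]
    - [0, 0, 0, 0, 0.04, -0.002, 0.5]
    - [0, 0, 0, 0, 0.042, -0.002, 0.5]

```text
clock: 22.85
position: [503.2, 19.5, 5.5]
tool_rot: [-90.1, 0.4, 101.0]
ft_force: [-0.8, 0.2, 0.2]
finger_gap: 63.7
```

Emit:
servo_tool:
  increments:
    - [0, 0, 0, -0.001, 0.001, 0, 0.5]
    - [0, 0, 0, -0.001, 0.002, 0, 0.5]
    - [0, 0, 0, -0.001, 0.003, 0, 0.5]
    - [0, 0, 0, -0.001, 0.004, 0, 0.5]

```text
clock: 23.35
position: [503.5, 18.5, 1.6]
tool_rot: [-90.1, 0.4, 101.0]
ft_force: [-2.6, -0.7, 8.7]
finger_gap: 63.4
```

Emit:
servo_tool:
  increments:
    - [0, 0, 0, 0, 0.001, 0, 0.5]
    - [0, 0, 0, 0, 0.001, 0, 0.5]

```text
clock: 23.6
position: [503.5, 18.5, 1.6]
tool_rot: [-90.1, 0.5, 101.0]
ft_force: [-3.0, 0.1, 10.8]
finger_gap: 63.6
```

Emit:
servo_tool:
  increments:
    - [0, 0, 0, 0, 0, 0, 0]
    - [0, 0, 0, 0, 0, 0, 0]
    - [0, 0, 0, 0, 0, 0, 0]
    - [0, 0, 0, 0, -0.03, 0, 0]
    - [0, 0, 0, 0, -0.08, 0, 0]
    - [0, 0, 0, 0, -0.12, 0, 0]
    - [0, 0, 0, 0, -0.12, 0, 0]

```text
clock: 24.48
position: [505.2, 19.9, 123.9]
tool_rot: [-90.4, 0.5, 101.0]
ft_force: [0.4, -0.1, -0.6]
finger_gap: 93.8
```

```bash
cat >> h.py <<'E'
from scipy.optimize import least_squares
def cir(P,r):
    f=lambda q:np.hypot(P[:,0]-q[0],P[:,1]-q[1])-r
    q=least_squares(f,np.asarray(P).mean(0)[:2],loss='soft_l1');return q.x.round(2),np.abs(q.fun).mean().round(2)
def hull(m):
    e=max(cv2.findContours(m.astype(np.uint8),cv2.RETR_EXTERNAL,cv2.CHAIN_APPROX_NONE)[0],key=cv2.contourArea)
    return cv2.convexHull(e)[:,0].astype(float)
E
python3 - <<'E'
from h import *
st();c=calibration('wrist');im=snapshot('wrist')[:,:,::-1].copy();cv2.imwrite('pics/w7.png',im)
h,s,v=cv2.split(cv2.cvtColor(im,cv2.COLOR_BGR2HSV));I,J=np.indices(h.shape)
print(proj('wrist',[503,19,26],c))
red=((h<8)|(h>172))&(s>110)&(v>60)&(J>210)&(J<310)&(I>130)&(I<235)
k=hull(red);print('pad',k.min(0),k.max(0),cir(np.array([onz('wrist',p,40,c) for p in k]),32))
gray=(((s<60)&(v>50))|red)&(J>200)&(J<320)&(I>130)&(I<240)
k=hull(cv2.morphologyEx(gray.astype(np.uint8),cv2.MORPH_OPEN,np.ones((5,5))));print('plate',k.min(0),k.max(0),cir(np.array([onz('wrist',p,26.5,c) for p in k]),42))
E
```

```text
t 24.48 p [505.2  19.9 123.9] rot [-90.44   0.49 101.01] F [ 0.4 -0.1 -0.6] gap 93.8
[261.59845618 179.91304142]
pad [230. 151.] [291. 212.] (array([502.38,  17.95]), np.float64(0.29))
plate [223. 140.] [299. 212.] (array([502.08,  17.67]), np.float64(1.53))
```

The pad sits within about 0.5 mm of the plate centre, and the plate top is at ≈26.5 mm. Now the left silver.

Emit:
servo_tool:
  increments:
    - [0.0077, 0, -0.0085, -0.05, 0, 0.028, 0]
    - [0.0077, 0, -0.0085, -0.1, 0, 0.057, 0]
    - [0.0077, 0, -0.0085, -0.15, 0.01, 0.085, 0]
    - [0.0077, 0, -0.0085, -0.2, 0.02, 0.113, 0]
    - [0.0077, 0, -0.0085, -0.245, 0.03, 0.139, 0]
    - [0.0077, 0, -0.0085, -0.2754, 0.04, 0.1562, 0]
    - [0.0077, 0, -0.0085, -0.2754, 0.04, 0.1562, 0]
    - [0.0077, 0, -0.0085, -0.2754, 0.04, 0.1562, 0]

```text
clock: 25.52
position: [403.1, -279.9, 83.2]
tool_rot: [-89.8, -0.1, 101.1]
ft_force: [0.2, 0.4, -0.0]
finger_gap: 94.0
```

```bash
python3 - <<'E'
from h import *
o=st();c=calibration('wrist');im=snapshot('wrist')[:,:,::-1].copy();cv2.imwrite('pics/w8.png',im)
print(np.round(o['joints'],0))
h,s,v=cv2.split(cv2.cvtColor(im,cv2.COLOR_BGR2HSV));I,J=np.indices(h.shape)
q=proj('wrist',[404,-280,12],c);print(q)
m=cv2.morphologyEx(((s<45)&(v>135)).astype(np.uint8),cv2.MORPH_CLOSE,np.ones((5,5)))
for ct,a,mm in blobs(m,300):
    print(ct.round(0),a)
    if np.hypot(*(ct-q))<30:
        k=hull(mm);print('silver',k.min(0),k.max(0),cir(np.array([onz('wrist',p,12,c) for p in k]),32))
E
```

```text
t 25.52 p [ 403.1 -279.9   83.2] rot [-89.79  -0.11 101.06] F [ 0.2  0.4 -0. ] gap 94.0
[ 63.  39. -47. 116.  42.  44.  91.]
[260.86419488 190.49947001]
[253. 144.] 115016
[492. 276.] 1678
[258. 340.] 7021
```

```bash
python3 - <<'E'
from h import *
c=calibration('wrist');im=cv2.imread('pics/w8.png')
h,s,v=cv2.split(cv2.cvtColor(im,cv2.COLOR_BGR2HSV));I,J=np.indices(h.shape)
print(v[185:196:5,200:330:8],s[190,200:330:8])
for T in(170,190,210):
  m=cv2.morphologyEx(((s<60)&(v>T)&(J>205)&(J<315)&(I>135)&(I<245)).astype(np.uint8),cv2.MORPH_CLOSE,np.ones((5,5)))
  k=hull(m);print(T,k.min(0),k.max(0),cir(np.array([onz('wrist',p,12,c) for p in k]),32))
E
```

```text
[[ 90  88  89  91 241 241 241 134 213 239 242 242  91  88  89  86  89]
 [ 91  89  92  91 240 240 241 143 122 199 241 242  87  90  89  92  91]
 [ 93  93  93  85 240 240 158 230 123 241 242 241  90  91  91  90  91]] [11  9 14  8 10 11 10  7  6 15 11  9  9 11 11 14 14]
170 [228. 158.] [292. 221.] (array([ 404.87, -280.55]), np.float64(0.31))
190 [228. 158.] [291. 221.] (array([ 404.91, -280.43]), np.float64(0.23))
210 [229. 159.] [291. 221.] (array([ 405.07, -280.46]), np.float64(0.34))
```

Emit:
servo_tool:
  increments:
    - [0, 0, 0, -0.0005, 0.04, -0.003, 0]
    - [0, 0, 0, -0.0005, 0.085, -0.003, 0]
    - [0, 0, 0, -0.0005, 0.103, -0.003, 0]
    - [0, 0, 0, -0.0005, 0.109, -0.003, 0]
    - [0, 0, 0, -0.0005, 0.109, -0.003, 0]
    - [0, 0, 0, -0.0005, 0.109, -0.003, 0.45]
    - [0, 0, 0, -0.0005, 0.109, -0.003, 0.45]
    - [0, 0, 0, -0.0005, 0.109, -0.003, 0.45]
    - [0, 0, 0, -0.0005, 0.109, -0.003, 0.45]
    - [0, 0, 0, -0.0005, 0.109, -0.003, 0.45]
    - [0, 0, 0, -0.0005, 0.109, -0.003, 0.45]
  squeeze: 12

```text
clock: 26.95
position: [406.4, -279.8, -25.1]
tool_rot: [-89.8, -0.0, 101.1]
ft_force: [-0.4, -0.9, 5.8]
finger_gap: 63.0
```

Emit:
servo_tool:
  increments:
    - [0, 0, 0, 0, -0.01, 0, 0.45]
    - [0, 0, 0, 0, -0.04, 0, 0.45]
    - [0, 0, 0, 0, -0.075, 0, 0.45]
    - [0, 0, 0, 0.025, -0.08, -0.014, 0.45]
    - [0, 0, 0, 0.07, -0.08, -0.039, 0.45]
    - [0, 0, 0, 0.115, -0.08, -0.0641, 0.45]
    - [0, 0, 0, 0.16, -0.08, -0.0892, 0.45]
    - [0, 0, 0, 0.205, -0.08, -0.1143, 0.45]
    - [0, 0, 0, 0.245, -0.08, -0.1366, 0.45]
    - [0, 0, 0, 0.267, -0.08, -0.1489, 0.45]
    - [0, 0, 0, 0.2741, -0.08, -0.1529, 0.45]
    - [0, 0, 0, 0.2741, -0.08, -0.1529, 0.45]

```text
clock: 28.45
position: [503.3, 18.0, 54.5]
tool_rot: [-89.8, -0.0, 101.1]
ft_force: [0.0, -0.3, -3.4]
finger_gap: 63.4
```

```bash
python3 - <<'E'
from h import *
o=st();c=calibration('wrist');im=snapshot('wrist')[:,:,::-1].copy();cv2.imwrite('pics/w9.png',im)
h,s,v=cv2.split(cv2.cvtColor(im,cv2.COLOR_BGR2HSV));I,J=np.indices(h.shape)
z=o['position'][2]+25+12
m=cv2.morphologyEx(((s<60)&(v>150)&(J>205)&(J<315)&(I>180)&(I<285)).astype(np.uint8),cv2.MORPH_CLOSE,np.ones((5,5)))
k=hull(m);print(k.min(0),k.max(0),cir(np.array([onz('wrist',p,z,c) for p in k]),32))
red=((h<8)|(h>172))&(s>110)&(v>60)&(J>210)&(J<310)&(I>130)&(I<230)
k=hull(red);top=k[k[:,1]<k[:,1].min()+22];print('pad arc',len(top),k.min(0),k.max(0),cir(np.array([onz('wrist',p,40,c) for p in top]),32))
E
```

```text
t 28.45 p [503.3  18.   54.5] rot [-8.9760e+01 -1.0000e-02  1.0113e+02] F [ 0.  -0.3 -3.4] gap 63.4
[206. 181.] [314. 274.] (array([500.13,  16.73]), np.float64(0.62))
pad arc 13 [226. 168.] [299. 197.] (array([502.15,  17.94]), np.float64(0.28))
```

```bash
python3 - <<'E'
from h import *
c=calibration('wrist');im=cv2.imread('pics/w9.png');h,s,v=cv2.split(cv2.cvtColor(im,cv2.COLOR_BGR2HSV));I,J=np.indices(h.shape)
m=((s<60)&(v>150)&(J>225)&(J<297)&(I>185)&(I<285)).astype(np.uint8)
P=[]
for j in range(240,284,2):
    r=np.where(m[:,j])[0];P+= [(j,r.min()-.5),(j,r.max()+.5)]
P=np.array(P,float);print(P[20:24]);print(cir(np.array([onz('wrist',p,91.5,c) for p in P]),32))
E
```

```text
[[260.  185.5]
 [260.  274.5]
 [262.  185.5]
 [262.  274.5]]
(array([500.96,  16.  ]), np.float64(0.82))
```

```bash
python3 - <<'E'
from h import *
c=calibration('wrist');im=cv2.imread('pics/w9.png');h,s,v=cv2.split(cv2.cvtColor(im,cv2.COLOR_BGR2HSV))
print([(i,int(h[i,262]),int(s[i,262]),int(v[i,262])) for i in range(164,206,3)],[(i,int(s[i,262]),int(v[i,262])) for i in range(262,284,2)])
m=((s<60)&(v>190)).astype(np.uint8);P=[]
for j in range(240,284,2):
    r=np.where(m[170:285,j])[0]+170;P+= [(j,r.min()-.5),(j,r.max()+.5)]
P=np.array(P);print(P[20:22]);print(cir(np.array([onz('wrist',p,91.5,c) for p in P]),32),cir(np.array([onz('wrist',p,91.5,c) for p in P[1::2]]),32))
E
```

```text
[(164, 90, 2, 121), (167, 1, 88, 148), (170, 1, 191, 215), (173, 1, 180, 243), (176, 1, 185, 243), (179, 2, 116, 220), (182, 14, 21, 180), (185, 17, 10, 240), (188, 18, 11, 240), (191, 17, 10, 240), (194, 17, 19, 214), (197, 14, 16, 172), (200, 15, 11, 240), (203, 20, 10, 240)] [(262, 12, 236), (264, 15, 170), (266, 16, 160), (268, 12, 237), (270, 12, 240), (272, 0, 247), (274, 36, 228), (276, 152, 180), (278, 154, 180), (280, 158, 179), (282, 152, 181)]
[[260.  182.5]
 [260.  274.5]]
(array([500.59,  16.08]), np.float64(0.28)) (array([500.36,  15.84]), np.float64(0.22))
```

Emit:
servo_tool:
  increments:
    - [0, 0, 0, 0.0003, 0.018, -0.0013, 0.45]
    - [0, 0, 0, 0.0003, 0.03, -0.0013, 0.45]
    - [0, 0, 0, 0.0003, 0.035, -0.0013, 0.45]
    - [0, 0, 0, 0.0003, 0.036, -0.0013, 0.45]
    - [0, 0, 0, 0.0003, 0.037, -0.0013, 0.45]

```text
clock: 29.12
position: [504.4, 17.8, 17.4]
tool_rot: [-89.8, 0.0, 101.1]
ft_force: [-0.0, -0.1, -3.8]
finger_gap: 63.6
```

Emit:
servo_tool:
  increments:
    - [0, 0, 0, 0.0007, 0.0005, 0, 0.45]
    - [0, 0, 0, 0.0007, 0.001, 0, 0.45]
    - [0, 0, 0, 0.0007, 0.0015, 0, 0.45]
    - [0, 0, 0, 0.0007, 0.002, 0, 0.45]
    - [0, 0, 0, 0.0007, 0.002, 0, 0.45]

```text
clock: 29.75
position: [504.3, 18.5, 16.0]
tool_rot: [-89.8, 0.0, 101.1]
ft_force: [-2.0, 0.1, 5.8]
finger_gap: 63.8
```

Contact came at the expected height. Release, rise and check centring.

Emit:
servo_tool:
  increments:
    - [0, 0, 0, 0, 0, 0, 0]
    - [0, 0, 0, 0, 0, 0, 0]
    - [0, 0, 0, 0, 0, 0, 0]
    - [0, 0, 0, 0, -0.03, 0, 0]
    - [0, 0, 0, 0, -0.08, 0, 0]
    - [0, 0, 0, 0, -0.12, 0, 0]
    - [0, 0, 0, 0, -0.12, 0, 0]

```text
clock: 30.62
position: [507.0, 19.2, 138.5]
tool_rot: [-90.1, 0.1, 101.0]
ft_force: [-0.2, 0.4, 0.2]
finger_gap: 93.6
```

```bash
python3 - <<'E'
from h import *
st();c=calibration('wrist');im=snapshot('wrist')[:,:,::-1].copy();cv2.imwrite('pics/w10.png',im)
h,s,v=cv2.split(cv2.cvtColor(im,cv2.COLOR_BGR2HSV));I,J=np.indices(h.shape)
q=proj('wrist',[502.5,18,52],c);print(q)
near=(np.hypot(J-q[0],I-q[1])<36)
m=cv2.morphologyEx(((s<60)&(v>185)&near).astype(np.uint8),cv2.MORPH_CLOSE,np.ones((5,5)))
k=hull(m);print('silver',k.min(0),k.max(0),cir(np.array([onz('wrist',p,52.5,c) for p in k]),32))
cv2.imwrite('pics/w10b.png',cv2.resize(im[int(q[1])-60:int(q[1])+60,int(q[0])-75:int(q[0])+75],(750,600)))
E
```

```text
t 30.62 p [507.   19.2 138.5] rot [-9.0100e+01  9.0000e-02  1.0104e+02] F [-0.2  0.4  0.2] gap 93.6
[261.09710297 180.94086794]
silver [227. 150.] [295. 210.] (array([502.59,  17.6 ]), np.float64(1.24))
```

View pics/w10b.png

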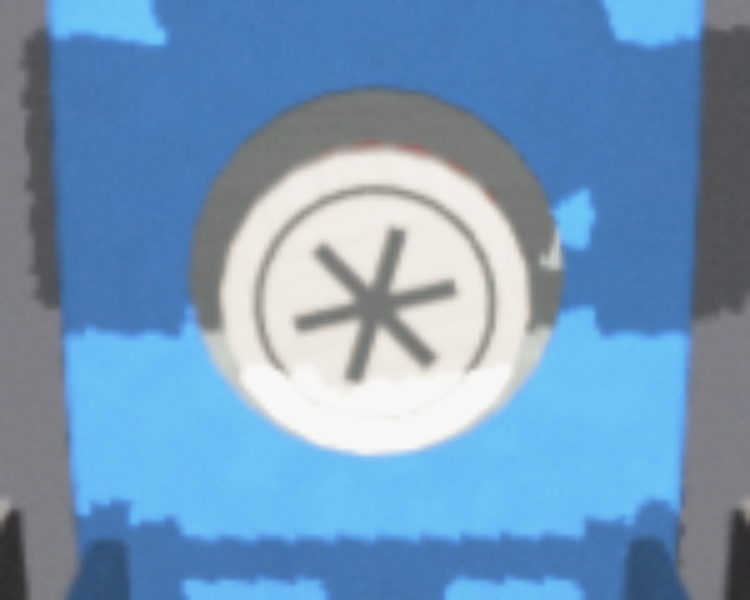

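The view shows the silver centred at (375,302), concentric with the pad to about 1 mm, with only a sliver of red at the upper right edge. Next, back over the open lever with the jaws along clamp x.

Emit:
servo_tool:
  increments:
    - [0, 0.2, 0, 0, -0.055, 0, 0.3]
    - [0, 0.4, 0, 0, -0.1, -0.01, 0.3]
    - [0, 0.6, 0, -0.001, -0.1, -0.05, 0.3]
    - [0, 0.8, 0, -0.001, -0.1, -0.09, 0.3]
    - [0, 1.0, 0, -0.001, -0.1, -0.13, 0.3]
    - [0, 1.2, 0, -0.001, -0.1, -0.1633, 0.3]
    - [0, 1.4, 0, -0.001, -0.1, -0.1633, 0.3]
    - [0, 1.571, 0, -0.001, -0.1, -0.1633, 0.3]
    - [0, 1.571, 0, -0.001, -0.1, -0.1633, 0.3]
    - [0, 1.571, 0, -0.001, -0.1, -0.1633, 0.3]

```text
clock: 31.92
position: [665.3, 48.6, 234.4]
tool_rot: [-90.1, 0.3, 11.1]
ft_force: [1.5, -0.3, 0.4]
finger_gap: 65.7
```

```bash
python3 - <<'E'
from h import *
o=st();c=calibration('wrist');im=snapshot('wrist')[:,:,::-1].copy();cv2.imwrite('pics/w11.png',im)
h,s,v=cv2.split(cv2.cvtColor(im,cv2.COLOR_BGR2HSV));I,J=np.indices(h.shape)
q=proj('wrist',[667,49,206],c);print(q)
red=((h<8)|(h>172))&(s>130)&(v>60)&(np.hypot(J-q[0],I-q[1])<130)
for ct,a,m in blobs(red,100):
    k=hull(m);print(ct.round(0),a,k.min(0),k.max(0))
dk=(v<50)&(np.hypot(J-q[0],I-q[1])<100)
for ct,a,m in blobs(dk,200):
    k=np.argwhere(m)[:,::-1];print('dark',ct.round(0),a,k.min(0),k.max(0),onz('wrist',ct,211,c).round(1))
E
```

```text
t 31.93 p [665.3  48.6 234.4] rot [-90.14   0.28  11.07] F [ 1.5 -0.3  0.4] gap 65.7
[260.96215822 204.23400618]
[228. 184.] 4064 [183. 125.] [272. 269.]
[163. 158.] 152 [147. 144.] [169. 180.]
dark [261. 200.] 1933 [250 146] [274 254] [666.   54.6 211. ]
dark [201. 256.] 549 [188 223] [210 281] [623.1  -7.9 211. ]
dark [321. 256.] 559 [311 223] [333 281] [728.5  13.  211. ]
```

Emit:
servo_tool:
  increments:
    - [0, 0, 0, 0.001, 0.03, 0.003, 0.3]
    - [0, 0, 0, 0.001, 0.06, 0.003, 0.3]
    - [0, 0, 0, 0.001, 0.077, 0.003, 0.3]
    - [0, 0, 0, 0.001, 0.077, 0.003, 0.3]
    - [0, 0, 0, 0.001, 0.077, 0.003, 1]
    - [0, 0, 0, 0.001, 0.077, 0.003, 1]
    - [0, 0, 0, 0.001, 0.077, 0.003, 1]
    - [0, 0, 0, 0.001, 0.077, 0.003, 1]
    - [0, 0, 0, 0.001, 0.077, 0.003, 1]
    - [0, 0, 0, 0.001, 0.077, 0.003, 1]
  squeeze: 60

```text
clock: 33.22
position: [665.6, 51.5, 157.9]
tool_rot: [-90.1, 0.2, 11.1]
ft_force: [0.0, 0.5, 0.8]
finger_gap: 18.5
```

Emit:
servo_tool:
  increments:
    - [0, 0, 0, -0.005, -0.0034, 0, 1]
    - [0, 0, 0, -0.01, -0.0066, 0, 1]
    - [0, 0, 0, -0.0231, -0.0138, 0, 1]
    - [0, 0, 0, -0.037, -0.0197, 0, 1]
    - [0, 0, 0, -0.0513, -0.0241, 0, 1]
    - [0, 0, 0, -0.066, -0.027, 0, 1]
    - [0, 0, 0, -0.066, -0.027, 0, 1]

```text
clock: 34.1
position: [603.3, 39.3, 188.9]
tool_rot: [-90.2, -0.2, 11.1]
ft_force: [2.4, -0.5, 8.9]
finger_gap: 18.6
```

Emit:
servo_tool:
  increments:
    - [0, 0, 0, -0.0088, -0.001, 0, 1]
    - [0, 0, 0, -0.0175, -0.0019, 0, 1]
    - [0, 0, 0, -0.0355, -0.0017, 0, 1]
    - [0, 0, 0, -0.0533, 0.0006, 0, 1]
    - [0, 0, 0, -0.0708, 0.0051, 0, 1]
    - [0, 0, 0, -0.0708, 0.0051, 0, 1]

```text
clock: 34.85
position: [531.2, 25.9, 184.5]
tool_rot: [-90.2, -0.0, 11.1]
ft_force: [-4.1, 1.1, 8.9]
finger_gap: 18.7
```

Emit:
servo_tool:
  increments:
    - [0, 0, 0, -0.007, 0.0027, 0, 1]
    - [0, 0, 0, -0.0141, 0.0057, 0, 1]
    - [0, 0, 0, -0.0287, 0.0134, 0, 1]
    - [0, 0, 0, -0.0424, 0.0227, 0, 1]
    - [0, 0, 0, -0.0549, 0.0334, 0, 1]
    - [0, 0, 0, -0.0549, 0.0334, 0, 1]

```text
clock: 35.6
position: [474.5, 15.1, 149.5]
tool_rot: [-90.1, 0.3, 11.1]
ft_force: [2.9, 2.5, -9.8]
finger_gap: 18.9
```

Emit:
servo_tool:
  increments:
    - [0, 0, 0, -0.0052, 0.0058, 0, 1]
    - [0, 0, 0, -0.0104, 0.0116, 0, 1]
    - [0, 0, 0, -0.0201, 0.025, 0, 1]
    - [0, 0, 0, -0.0282, 0.0393, 0, 1]
    - [0, 0, 0, -0.0342, 0.0531, 0, 1]
    - [0, 0, 0, -0.038, 0.0644, 0, 1]
    - [0, 0, 0, -0.038, 0.0644, 0, 1]

```text
clock: 36.48
position: [437.2, 8.2, 84.5]
tool_rot: [-90.1, 0.3, 11.1]
ft_force: [3.7, 3.9, -6.3]
finger_gap: 18.7
```

Emit:
servo_tool:
  increments:
    - [0, 0, 0, -0.001, 0.004, 0, 1]
    - [0, 0, 0, -0.002, 0.008, 0, 1]
    - [0, 0, 0, -0.0028, 0.012, 0, 1]
    - [0, 0, 0, -0.0034, 0.015, 0, 1]
    - [0, 0, 0, -0.0034, 0.015, 0, 1]

```text
clock: 37.1
position: [434.0, 7.5, 69.5]
tool_rot: [-90.1, 0.3, 11.2]
ft_force: [1.0, 3.1, -1.7]
finger_gap: 18.8
```

Emit:
servo_tool:
  increments:
    - [0, 0, 0, -0.0003, 0.001, 0, 1]
    - [0, 0, 0, -0.0003, 0.001, 0, 1]

```text
clock: 37.35
position: [433.8, 7.5, 68.6]
tool_rot: [-90.1, 0.2, 11.2]
ft_force: [-0.0, 3.4, 1.2]
finger_gap: 18.5
```

Emit:
servo_tool:
  increments:
    - [0, 0, 0, -0.0002, 0.001, 0, 1]
    - [0, 0, 0, -0.0002, 0.001, 0, 1]

```text
clock: 37.6
position: [433.7, 7.5, 67.7]
tool_rot: [-90.1, 0.2, 11.2]
ft_force: [1.2, 2.7, 3.5]
finger_gap: 18.4
```

```bash
python3 - <<'E'
from h import *
st();a=snapshot('scene')[:,:,::-1];t=snapshot('top')[:,:,::-1];w=snapshot('wrist')[:,:,::-1];cv2.imwrite('pics/w12.png',w)
A=cv2.resize(a[130:220,220:310],(400,400),interpolation=cv2.INTER_CUBIC);B=cv2.resize(w[90:250,200:440],(400,267),interpolation=cv2.INTER_CUBIC)
o=np.zeros((400,800,3),np.uint8);o[:,:400]=A;o[:267,400:]=B;cv2.imwrite('pics/s12.png',o)
E
```

```text
t 37.6 p [433.7   7.5  67.7] rot [-90.08   0.24  11.15] F [1.2 2.7 3.5] gap 18.4
```

View pics/s12.png

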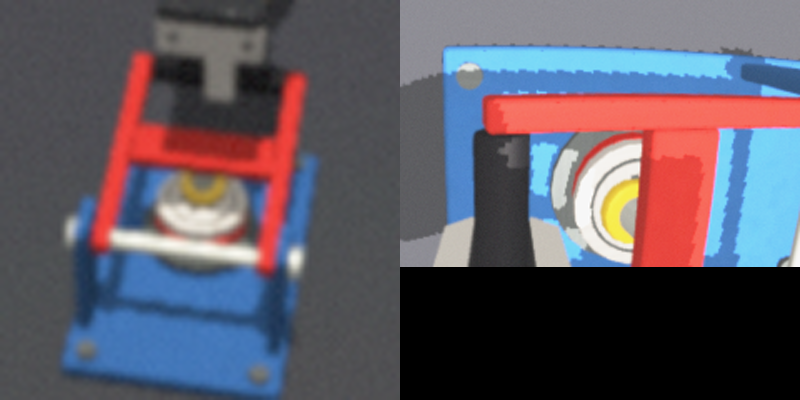

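The scene crop shows the yellow foot on the silver at (205,190). The handle force has gone from -6 N (my carrying the lever) to +3.5 N, so the stack now carries the lever. I'll ease off, then open gently and withdraw upwards.

Emit:
servo_tool:
  increments:
    - [0, 0, 0, 0, -0.001, 0, 1]
    - [0, 0, 0, 0, -0.001, 0, 1]
    - [0, 0, 0, 0, -0.001, 0, 1]
  squeeze: 4

```text
clock: 38.12
position: [433.7, 7.2, 68.5]
tool_rot: [-90.1, 0.3, 11.1]
ft_force: [4.0, 1.0, -5.3]
finger_gap: 19.9
```

Emit:
servo_tool:
  increments:
    - [0, 0, 0, 0, 0.001, 0, 1]
    - [0, 0, 0, 0, 0.002, 0, 1]
    - [0, 0, 0, 0, 0.002, 0, 1]
  squeeze: 4

```text
clock: 38.5
position: [433.7, 6.9, 66.8]
tool_rot: [-90.1, 0.3, 11.1]
ft_force: [1.8, 1.4, 5.5]
finger_gap: 19.7
```

At a 4 N grip the fingers slide along a stationary bar with ±5 N friction, so the foot is at rest. Release.

Emit:
servo_tool:
  increments:
    - [0, 0, 0, 0, 0, 0, 0.72]
    - [0, 0, 0, 0, 0, 0, 0.6]
    - [0, 0, 0, 0, 0, 0, 0.5]
    - [0, 0, 0, 0, 0, 0, 0.4]
    - [0, 0, 0, 0, 0, 0, 0.4]
    - [0, 0, 0, 0, -0.02, 0, 0.4]
    - [0, 0, 0, 0, -0.06, 0, 0.4]
    - [0, 0, 0, 0, -0.12, 0, 0.4]
    - [0, 0, 0, -0.03, -0.16, 0, 0.4]
    - [0, 0, 0, -0.03, -0.16, 0, 0.4]

```text
clock: 39.75
position: [405.2, 1.1, 229.3]
tool_rot: [-90.3, 0.0, 11.1]
ft_force: [0.3, 0.4, 0.6]
finger_gap: 56.4
```

```bash
python3 - <<'E'
from h import *
o=st();c=calibration('wrist');im=snapshot('wrist')[:,:,::-1].copy();cv2.imwrite('pics/w13.png',im)
t=snapshot('scene')[:,:,::-1];cv2.imwrite('pics/scene13.png',t)
h,s,v=cv2.split(cv2.cvtColor(im,cv2.COLOR_BGR2HSV));I,J=np.indices(h.shape)
q=proj('wrist',[434,6,106],c);print(q)
dk=(v<60)&(np.hypot(J-q[0],I-q[1])<90)
for ct,a,m in blobs(dk,300):
    k=np.argwhere(m)[:,::-1];print('dark',ct.round(0),a,k.min(0),k.max(0),onz('wrist',ct,115,c).round(1))
# scene: bar + cross beam vs prediction for angles
hx=np.array([.982,.19,0]);H=np.array([503,18.3,0])+80*hx+[0,0,85]
for th in(0,.1,.14,.2,.3):print(th,proj('scene',H-150*np.cos(th)*hx+[0,0,150*np.sin(th)]).round(1),proj('wrist',H-150*np.cos(th)*hx+[0,0,150*np.sin(th)],c).round(1))
h,s,v=cv2.split(cv2.cvtColor(t,cv2.COLOR_BGR2HSV));I,J=np.indices(h.shape)
dk=(v<32)&(J>240)&(J<295)&(I>135)&(I<162)
print([ (b[0].round(1),b[1]) for b in blobs(dk,20)])
red=((h<8)|(h>172))&(s>130)&(v>90)&(J>225)&(J<300)&(I>130)&(I<200)
for ct,a,m in blobs(red,30):
    k=hull(m);print('red',k.min(0),k.max(0))
old=cv2.imread('pics/scene0.png');h,s,v=cv2.split(cv2.cvtColor(old,cv2.COLOR_BGR2HSV))
red=((h<8)|(h>172))&(s>130)&(v>90)&(J>225)&(J<300)&(I>130)&(I<200)
for ct,a,m in blobs(red,30):
    k=hull(m);print('red0',k.min(0),k.max(0))
E
```

```text
t 39.75 p [405.2   1.1 229.3] rot [-90.28   0.    11.07] F [0.3 0.4 0.6] gap 56.4
[284.61508938 178.27715974]
dark [286. 177.] 648 [279 146] [294 205] [433.6  10.2 115. ]
0 [268.3 152.4] [283.3 175. ]
0.1 [268.4 149. ] [284.9 177.9]
0.14 [268.5 147.7] [285.9 179.1]
0.2 [268.5 145.9] [287.9 181. ]
0.3 [268.5 143.2] [292.5 184.4]
[(array([270.9, 147.5]), np.int32(75))]
red [240. 142.] [288. 191.]
red0 [240. 147.] [287. 191.]
```

The final lever angle from the scene picture is about 0.14–0.15 rad, which matches the 0.14 expected with the foot on both discs. The robot is clear, so I'm handing in.

```bash
python3 -c "
from workcell import *
print(job_done())"
```

```text
the job is handed in; nothing more can be done
None
```

The job is done and handed in at about 40 s of the 72 s limit. The lever was swung open, the red pad and then the left silver medallion were stacked on the plate, and the lever was brought back down by hand until its foot rested on the silver.

**Last checks**
- **Centring:** the pad is within about 0.5 mm of the plate centre. The silver is within about 1 mm of the pad, though one circle fit while it was held disagreed by about 2.5 mm, so I trusted the jaws' own centring.
- **Heights:** the plate top, found by touch, is about 26.5 mm above the bench.
- **Lever at rest:** it sits at about 0.14–0.15 rad, against 0.14 expected with the foot on both discs. Before I let go, the force at the handle had gone from carrying the lever (-6 N) to about +5 N. At a 4 N grip the fingers slid along a bar that stayed still.

**What went wrong**
- **Missed grips:** the real fingertips sit about 37 mm short of where `tip_extent` puts them. My first two tries closed above the handle bar and missed it, and the lever stayed shut.
- **Force on the bench:** finding the fingertip height by touch briefly pressed them on the bench with 62 N at the wrist, below the 120 N limit. The 40 N limit is for the arm and gripper body; this load was on the fingertips.
- **Path mismatch:** while opening, the lever pushed back on the tool with about 36 N at one point. I stopped and continued from the measured pose.

I moved nothing else on purpose, but I did not compare the positions of the other items in a final picture.

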